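Line the paint pots up by height

TASK

Tidy the four paint pots onto the board in order of height: stand the tallest on the cork disc next to the dark wooden end stop, then the next tallest, and so on down to the shortest at the far end of the row. Each pot stands upright and well centred on its own disc, lid up. Leave the little clay toadstool where it stands.

Things in the scene. Friction and masses are not known exactly. Their poses are not given: they have to be found in the camera images.
- pot_a_mid (a point): The shortest paint pot: a loose upright plain cylinder, white plastic with a yellow screw lid of the same width, 40 mm tall, 38 mm in diameter, about 60 g. The point is its centre, half-way up; z is its axis. It starts standing on the table; gripped in its upper half it leaves room for the gripper.
- pot_b_mid (a point): The second shortest paint pot: a loose upright plain cylinder, white plastic with a yellow screw lid of the same width, 55 mm tall, 43 mm in diameter, about 90 g. The point is its centre, half-way up; z is its axis. It starts standing on the table; gripped in its upper half it leaves room for the gripper.
- pot_c_mid (a point): The second tallest paint pot: a loose upright plain cylinder, white plastic with a yellow screw lid of the same width, 70 mm tall, 48 mm in diameter, about 140 g. The point is its centre, half-way up; z is its axis. It starts standing on the table; gripped in its upper half it leaves room for the gripper.
- pot_d_mid (a point): The tallest paint pot: a loose upright plain cylinder, white plastic with a yellow screw lid of the same width, 86 mm tall, 52 mm in diameter, about 200 g. The point is its centre, half-way up; z is its axis. It starts standing on the table; gripped in its upper half it leaves room for the gripper.
- disc_a: One of the four alike cork discs, 66 mm in diameter and 3 mm thick, fixed in a straight row, 92 mm from centre to centre, along a plywood board (510 x 100 mm, 15 mm high). Which of the four places in the row it has changes from start to start. The origin is the centre of its underside, on the board's top, 15 mm above the table; a pot stands on its top, 18 mm above the table. Its y axis runs along the row, its x axis across it.
- disc_b: One of the four alike cork discs, 66 mm in diameter and 3 mm thick, fixed in a straight row, 92 mm from centre to centre, along a plywood board (510 x 100 mm, 15 mm high). Which of the four places in the row it has changes from start to start. The origin is the centre of its underside, on the board's top, 15 mm above the table; a pot stands on its top, 18 mm above the table. Its y axis runs along the row, its x axis across it.
- disc_c: One of the four alike cork discs, 66 mm in diameter and 3 mm thick, fixed in a straight row, 92 mm from centre to centre, along a plywood board (510 x 100 mm, 15 mm high). Which of the four places in the row it has changes from start to start. The origin is the centre of its underside, on the board's top, 15 mm above the table; a pot stands on its top, 18 mm above the table. Its y axis runs along the row, its x axis across it.
- disc_d: One of the four alike cork discs, 66 mm in diameter and 3 mm thick, fixed in a straight row, 92 mm from centre to centre, along a plywood board (510 x 100 mm, 15 mm high). Which of the four places in the row it has changes from start to start. The origin is the centre of its underside, on the board's top, 15 mm above the table; a pot stands on its top, 18 mm above the table. Its y axis runs along the row, its x axis across it.
- end_stop: Dark wooden end stop, an upright block 90 mm across the board, 22 mm thick along the row, 50 mm high, fixed on the board in line with the discs at one end of the row (either end), its centre 82 mm beyond the centre of the nearest disc. A fixed roll of cream masking tape (60 mm across, 20 mm high) lies at the other end in the same way. The origin is the centre of its underside, on the board's top; y runs along the row.
- toadstool: Small clay model toadstool, brown, 30 mm across and 33 mm high, standing loose on the table between the two middle pots. Must stay where it stands. The origin is the centre of its underside.
There are look-alikes about, which are no part of the job. Leave any pink or purple look-alike of the part that bears pot_c_mid alone.

How it is judged:
By the outcome, as a careful person would: the job done as asked, in the order asked, and still so for the second after the job is handed in, with the robot touching nothing.
It also fails if it takes over 106 s, if anything falls off the work surface, if the arm or the gripper's body presses on something with over 40 N, if the wrist force passes 120 N, or if a joint passes its speed limit or range.

ROBOT

A 7-joint arm with a two-finger parallel gripper is mounted at the origin on the work surface. World frame = base frame: x ahead of the robot, y to its left, z up, the work surface at z = 0. Lengths are in m, angles in rad, forces in N, time in s.
With the tool pointing down it reaches from about 0.4 to 0.85 m from the base axis. Payload 10.4 kg.
Tool frame: the origin (TCP) lies midway between the tips of the shut fingers; the grasp point (between the pads) lies 19 mm behind it; z points along the fingers, y is the line along which they close (so a half turn about z gives the same grasp; the last joint's range is limited). The gripper opens to 85 mm and grips with 20 to 120 N. Pads are 22 mm wide; open, the fingers measure 114 mm over their backs; the gripper's body (76 mm by 85 mm) begins 54 mm behind the grasp point. The pads swing forward as they close: fully open they stand 13 mm farther back than shut.
Start: joints at [-1.265, 0.332, -0.065, 1.46, 0.022, 1.35, -0.088], TCP at [0.202, 0.592, 0.193] pointing down, gripper open.
Joint ranges: [-2.6, 2.6], [-0.5, 2.12], [-1.47, 1.34], [0.16, 2.42], [-1.27, 4.41], [0.06, 2.06], [-2.6, 2.6]. Speed limits (rad/s): [2.22, 2.22, 2.79, 2.79, 3.14, 3.14, 3.14].

INTERFACE

Orientations are given as a 3x3 rotation matrix whose columns are the frame's x, y, z axes.
In Python, from workcell import observe, camera, finish_job gives the robot as it stands.
- The arm moves only by the tool play_rows, never from a script. Its argument "commands" is a list of rows, each a list of 7 numbers: the finger opening in mm, from 0 to 85.4, then the shift along the tool's x, y, z in mm, then the turn, a rotation vector about the tool's x, y, z in degrees. In form: [[hand, dx, dy, dz, rx, ry, rz], ...]. A call has 1 to 20 rows; each row shifts and turns the commanded pose from where the row before left it, along the tool's axes as they then stand; what a row does not reach is not made up. A row lasts 1/8 s, in which the tool goes at most 62.5 mm and 10.7 degrees, less where a joint would pass 70% of its speed; a pose out of reach is approached as far as the arm can. A call is refused whole if a number of a shift passes 62.5 or a number of a turn 10.7, either way. A call with a gripper value outside its range is refused whole. The fingers move at their own pace and stop on an object; "newtons" is the grip in N (left out, the last holds). Time passes only in rows, so rows that do not move let the fingers close. It gives the time, the measured TCP pose, the force, the opening and the grip force at its end, in the units of the state.
- observe(): the state, without advancing time (a new reading comes with each control period).
- camera(name): name is "scene" or "top"; returns a dict with "frame" (384x512x3 uint8, blue, green, red), "z_map" (384x512 float32, m along the optical axis (not along the pixel's ray), 0 where there is no reading), "fx", "fy", "cx", "cy" (pixels), "R" (3x3) and "t" (3): a world point X has camera coordinates R X + t. Camera axes: x right, y down, z forward; pixel columns grow to the right and rows downward; lengths in m; the calibration is good to about 2 mm. A picture is of the moment at which its call begins.
- finish_job(): hands the job in; it is judged then, once.
The state is a dict: "t": time; "joints": joint angles; "joint_velocities": joint speeds; "tau": joint torques, N m; "tcp_pos": TCP position; "orientation": TCP orientation; "wrist_force": force on the tool from outside, world axes, zero at the start; "moment": the same for the moment, N m; "width": finger opening in m; "gripper_force": force on a finger pad.
Only numpy, scipy, OpenCV 4.12 (cv2) and the standard library are available. Lean on these libraries where they do the work, as an engineer would, in place of code of your own. Each camera call takes 0.05 s, during which the arm holds its last target. There are 200 camera calls.

## Working session

There is one attempt and no reset: what is moved stays moved. The work goes in short steps, Python scripts to look and compute and a tool call to move; the robot and the scene stay as the last step left them, time stands still between calls to the robot, and variables do not carry over. Pictures are saved under pics/ and viewed, at most 14 in all, crops included, and the job is handed in when it is done.

Besides the shell and the picture viewer there is one more tool, called in YAML: its name, and indented under it one key for each argument. play_rows: Moves the arm, as the interface text tells. Its arguments: {"type":"object","properties":{"commands":{"type":"array","items":{"type":"array","items":{"type":"number"}}},"newtons":{"type":"number"}},"required":["commands"]}

```bash
mkdir -p pics
python3 - <<'E'
from workcell import observe,camera
import cv2,numpy as np,pickle
s=observe();print(s)
for n in("scene","top"):
    c=camera(n);pickle.dump(c,open(n+'.pkl','wb'));cv2.imwrite(f'pics/{n}0.png',cv2.resize(c['frame'],(800,600)))
    print(n,c['fx'],c['cx'],c['cy'],c['R'],c['t'])
E
```

```text
{'t': 0.0, 'joints': array([-1.26459912,  0.33287061, -0.06468257,  1.4609376 ,  0.02160385,
        1.34988793, -0.08847186]), 'joint_velocities': array([ 8.46411469e-04, -1.24468353e-04, -1.74867368e-03,  9.29684284e-07,
       -1.31514750e-03, -1.90730390e-05,  1.03758785e-03]), 'tau': array([ 1.92306114e-03, -6.25464821e+01,  5.03615895e-02, -3.91586781e+01,
        1.62444898e-02,  9.84575890e-03,  2.09952077e-06]), 'tcp_pos': array([0.20169716, 0.59111179, 0.19171848]), 'orientation': array([[-9.46442220e-01,  3.22873003e-01, -3.83685220e-04],
       [ 3.22873222e-01,  9.46441254e-01, -1.35471558e-03],
       [-7.42655683e-05, -1.40604171e-03, -9.99999009e-01]]), 'wrist_force': array([-0.4800589 ,  0.13346019, -0.95294642]), 'moment': array([-0.02513751, -0.01418613,  0.01817296]), 'gripper_force': 0.0, 'width': 0.08543503688937135}
scene 450.3686107077631 248.17539421958756 193.53480337832974 [[ 0.41120286  0.91142483 -0.0147302 ]
 [ 0.64063034 -0.30045022 -0.7066275 ]
 [-0.64846354  0.28113064 -0.7074324 ]] [-0.22730599 -0.23489456  1.40621216]
top 423.3687003587988 259.2778599529952 192.35067545652223 [[-0.00667021 -0.99997267 -0.00318945]
 [-0.99658442  0.00691007 -0.08229064]
 [ 0.08231043  0.00262966 -0.99660327]] [0.04795375 0.45318117 1.12411234]
```

View pics/top0.png

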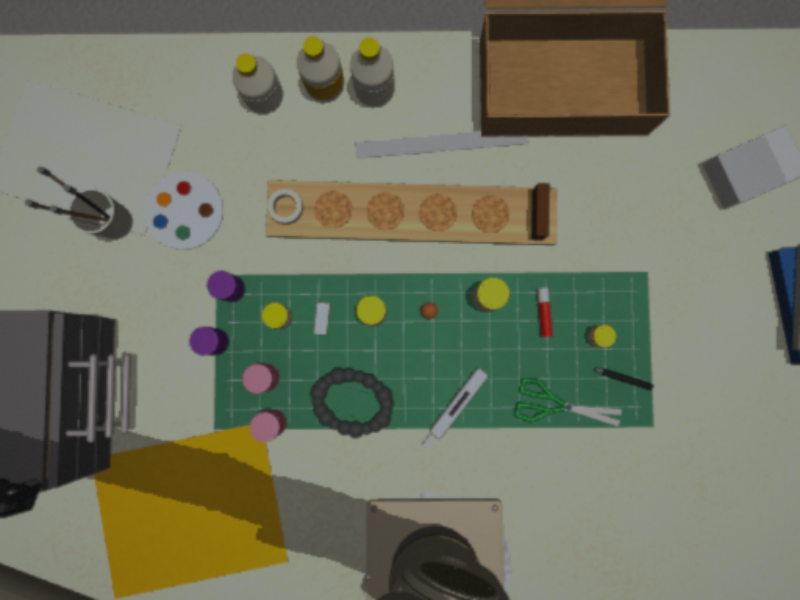

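View pics/scene0.png

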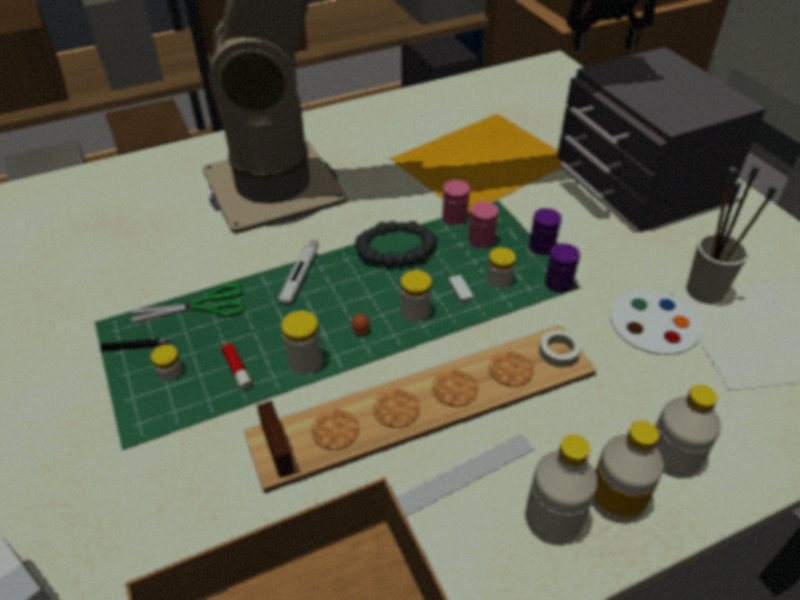

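The top view shows the yellow-lidded pots at (275,316) b, (371,310) c, (492,294) d and (603,336) a. The toadstool is at (429,310). The discs are at x = 333, 385, 437 and 490, row about 212, with the dark stop on the right at (541,211) and the tape on the left. Look-alikes: purple at (222,286) and (205,341), pink at (258,378) and (266,426), and yellow-capped bottles at the top. The four standing on the mat with yellow lids and white bodies fit the description.

```bash
cat > m.py <<'E'
import cv2,numpy as np
def world(c):
    z=c['z_map'];v,u=np.indices(z.shape)
    P=np.stack([(u-c['cx'])/c['fx']*z,(v-c['cy'])/c['fy']*z,z],-1)
    return (P-c['t'])@c['R']          # R^T (P-t)
def blobs(c,lo,hi,amin=30):
    h=cv2.cvtColor(c['frame'],cv2.COLOR_BGR2HSV);m=cv2.inRange(h,lo,hi)
    n,l,st,ce=cv2.connectedComponentsWithStats(m);W=world(c);out=[]
    for i in range(1,n):
        if st[i,4]<amin: continue
        p=W[(l==i)&(c['z_map']>0)];zt=np.percentile(p[:,2],80);q=p[abs(p[:,2]-zt)<.006]
        (cx,cy),r=cv2.minEnclosingCircle(q[:,:2].astype(np.float32))
        out.append((ce[i].round(),st[i,4],np.r_[q.mean(0)[:2],cx,cy,r,zt].round(4)))
    return out
E
python3 - <<'E'
import pickle,cv2,numpy as np
from m import *
c=pickle.load(open('top.pkl','rb'))
print('yellow')
for b in blobs(c,(24,150,80),(34,255,255)):print(*b)
W=world(c);f=c['frame']
hsv=cv2.cvtColor(f,cv2.COLOR_BGR2HSV)
for n,(u,v) in dict(d1=(333,209),d2=(385,211),d3=(437,213),d4=(490,214),board=(411,212),stop=(541,211),toad=(429,310),tape=(285,207)).items():
    u=int(u*.64);v=int(v*.64);print(n,hsv[v,u],W[v,u].round(4))
print('cork/toad/stop')
for b in blobs(c,(5,120,60),(14,255,255)):print(*b)
cv2.imwrite('pics/crop.png',cv2.resize(f[100:290,120:430],(800,490),interpolation=cv2.INTER_CUBIC))
E
```

```text
yellow
[200.  29.] 125 [0.8479 0.1882 0.8491 0.1889 0.0168 0.1511]
[236.  30.] 129 [0.8377 0.0986 0.8378 0.0996 0.0167 0.1662]
[157.  40.] 121 [0.8278 0.2978 0.8277 0.2979 0.0159 0.1366]
[315. 187.] 325 [ 0.4592 -0.0975  0.4594 -0.0977  0.0257  0.0877]
[237. 198.] 272 [0.434  0.1017 0.4343 0.1019 0.0237 0.0715]
[176. 201.] 209 [0.4281 0.2635 0.428  0.2635 0.0216 0.0569]
[386. 215.] 168 [ 0.3902 -0.2899  0.3905 -0.2898  0.0187  0.0419]
[149. 285.] 811 [0.2052 0.3445 0.1858 0.3619 0.0891 0.0023]
[140. 343.] 1975 [0.0548 0.3668 0.0687 0.3828 0.143  0.0024]
d1 [ 16 142 147] [0.618  0.1707 0.0146]
d2 [ 16 141 146] [0.6117 0.0802 0.0149]
d3 [ 16 142 142] [ 0.6072 -0.0099  0.0196]
d4 [ 15 141 145] [ 0.6072 -0.103   0.0168]
board [ 17 118 147] [0.6121 0.0336 0.0114]
stop [ 11 165  71] [ 0.5981 -0.1826  0.068 ]
toad [ 10 170 135] [0.4367 0.0058 0.0363]
tape [ 17 114 136] [0.6212 0.2556 0.0155]
cork/toad/stop
[347. 134.] 235 [ 0.6017 -0.1861  0.6015 -0.1846  0.0437  0.0669]
[131. 134.] 39 [0.6188 0.3984 0.6192 0.3988 0.01   0.0072]
[274. 198.] 79 [0.4363 0.0032 0.4361 0.003  0.0126 0.0309]
```

View pics/crop.png

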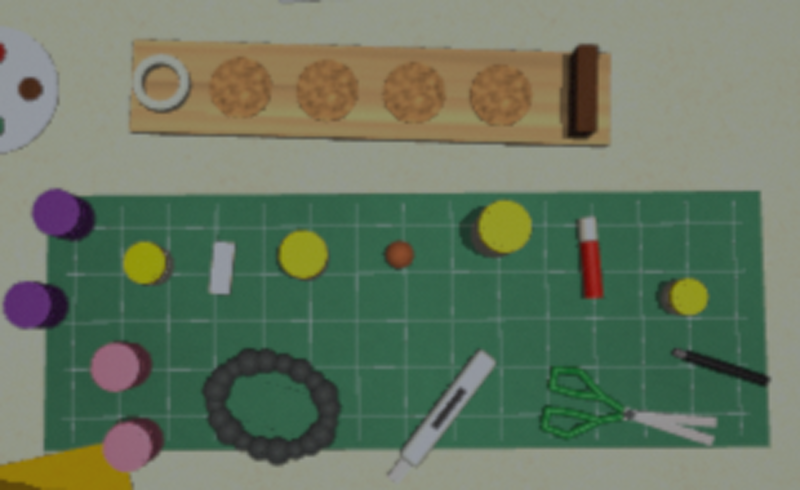

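Run:
```python
import pickle,cv2,numpy as np
from m import *
c=pickle.load(open('top.pkl','rb'))
K=np.array([[c['fx'],0,c['cx']],[0,c['fy'],c['cy']],[0,0,1]])
def ray(u,v,z):
    d=c['R'].T@np.linalg.inv(K)@[u,v,1];o=-c['R'].T@c['t'];return o+d*(z-o[2])/d[2]
P=np.array([ray(120+.3875*(u+.5)-.5,100+.3878*(v+.5)-.5,.018) for u,v in((240,88),(326,91),(414,93),(500,95))]);print(P.round(4),np.linalg.norm(np.diff(P,axis=0),axis=1))
h=cv2.cvtColor(c['frame'],cv2.COLOR_BGR2HSV)
m=cv2.inRange(h,(10,90,60),(22,255,255));m[:110]=0;m[165:]=0;m[:,:165]=0;m[:,365:]=0
m=cv2.morphologyEx(m,cv2.MORPH_OPEN,np.ones((5,5)))
q=np.argwhere(m)[:,::-1]
Q=np.array([ray(u,v,.015)[:2] for u,v in q],np.float32);print('board',cv2.minAreaRect(Q))
g=cv2.Canny(cv2.GaussianBlur(h[...,1],(0,0),1),15,40)
cork=cv2.inRange(h,(0,130,0),(16,255,255))&m
cork=cv2.morphologyEx(cv2.morphologyEx(cork,cv2.MORPH_CLOSE,np.ones((5,5))),cv2.MORPH_OPEN,np.ones((7,7)))
n,l,st,ce=cv2.connectedComponentsWithStats(cork)
for i in range(1,n):print(st[i],ce[i],ray(*ce[i],.018).round(4))
W=world(c);p=W[115:160,165:365].reshape(-1,3);s=p[(p[:,2]>.055)&(p[:,2]<.08)];print('stop',s.mean(0),np.ptp(s,axis=0))
```

```text
[[ 0.615   0.1711  0.018 ]
 [ 0.6111  0.08    0.018 ]
 [ 0.6082 -0.0131  0.018 ]
 [ 0.6054 -0.104   0.018 ]] [0.09116846 0.09316754 0.09097634]
board ((0.6099611520767212, 0.033489733934402466), (0.5035706162452698, 0.10381282866001129), 88.82139587402344)
[344 119   7  32 224] [347.  134.5] [ 0.6104 -0.1957  0.018 ]
[202 123  22  22 405] [212.56790123 133.51358025] [0.6158 0.1715 0.018 ]
[236 124  22  21 399] [246.28070175 134.15538847] [0.6134 0.0793 0.018 ]
[269 125  23  21 406] [279.88423645 135.13300493] [ 0.61   -0.0125  0.018 ]
[303 126  22  22 413] [313.52784504 136.27845036] [ 0.6061 -0.1043  0.018 ]
stop [ 0.60136822 -0.18594352  0.06465562] [0.09051769 0.02414764 0.01648379]
```

Run:
```python
import pickle,numpy as np
from m import *
W=world(pickle.load(open('top.pkl','rb'))).reshape(-1,3)
V=world(pickle.load(open('scene.pkl','rb'))).reshape(-1,3)
A=np.r_[W,V];A=A[(A[:,2]>.02)&(A[:,2]<1)]
for x in np.arange(-.1,.6,.05):
    print(round(x,2),[int(1000*A[(abs(A[:,0]-x-.025)<.025)&(abs(A[:,1]-y-.025)<.025)][:,2].max(initial=0)) for y in np.arange(.2,.85,.05)])
```

```text
-0.1 [0, 0, 0, 0, 0, 0, 0, 0, 0, 0, 0, 0, 0]
-0.05 [0, 0, 0, 0, 0, 0, 0, 0, 0, 0, 0, 0, 0]
0.0 [0, 0, 0, 0, 0, 0, 0, 0, 0, 0, 0, 0, 0]
0.05 [0, 0, 0, 0, 0, 0, 0, 0, 0, 0, 0, 0, 0]
0.1 [0, 0, 0, 0, 0, 0, 0, 0, 0, 0, 0, 0, 0]
0.15 [0, 640, 653, 642, 0, 0, 350, 338, 204, 203, 202, 203, 0]
0.2 [0, 74, 0, 0, 0, 0, 339, 340, 337, 330, 202, 202, 0]
0.25 [30, 74, 0, 0, 0, 0, 191, 204, 204, 203, 202, 203, 0]
0.3 [28, 75, 74, 0, 0, 0, 190, 204, 204, 203, 203, 202, 0]
0.35 [0, 56, 0, 75, 70, 0, 192, 205, 204, 203, 204, 202, 0]
0.4 [57, 59, 0, 73, 0, 0, 190, 204, 204, 203, 203, 202, 0]
0.45 [0, 57, 74, 74, 0, 0, 0, 0, 0, 0, 0, 0, 0]
0.5 [0, 0, 70, 70, 0, 0, 0, 0, 0, 0, 0, 0, 0]
0.55 [38, 36, 0, 0, 0, 0, 232, 232, 0, 0, 0, 0, 0]
```

play_rows:
  commands:
    - [85,0,0,-40,0,0,0]
    - [85,0,0,-40,0,0,0]
    - [85,0,0,0,0,0,10.2]
    - [85,0,0,0,0,0,10.2]
    - [85,0,0,0,0,0,10.2]
    - [85,0,0,0,0,0,10.2]
    - [85,0,0,0,0,0,10.2]
    - [85,0,0,0,0,0,10.2]
    - [85,0,0,0,0,0,10]
    - [85,-50,0,0,0,0,0]
    - [85,-50,10,0,0,0,0]
    - [85,-50,10,0,0,0,0]
    - [85,-50,20,0,0,0,0]
    - [85,-50,20,0,0,0,0]
    - [85,-50,20,0,0,0,0]
    - [85,-50,20,0,0,0,0]
    - [85,-50,20,0,0,0,0]
    - [85,-50,20,0,0,0,0]
    - [85,-50,20,0,0,0,0]
    - [85,0,0,0,0,0,0]
  newtons: 40

```text
t: 2.6
tcp_pos: [0.3624, 0.0883, 0.2726]
orientation: [[0.007, 1.0, -0.0], [1.0, -0.007, 0.002], [0.002, -0.0, -1.0]]
wrist_force: [-0.6, 0.6, 0.7]
width: 0.0849
gripper_force: 0.0
```

play_rows:
  commands:
    - [85,-47,24,0,0,0,-0.4]
    - [85,-47,24,0,0,0,0]
    - [85,-46,24,0,0,0,0]
    - [85,-46,24,0,0,0,0]
    - [85,0,0,50,0,0,0]
    - [85,0,0,50,0,0,0]
    - [85,0,0,30,0,0,0]
    - [85,0,0,0,0,0,0]
    - [85,0,0,0,0,0,0]

```text
t: 3.72
tcp_pos: [0.459, -0.0938, 0.1436]
orientation: [[-0.007, 1.0, 0.001], [1.0, 0.007, -0.0], [-0.0, 0.001, -1.0]]
wrist_force: [0.1, 0.0, -0.1]
width: 0.085
gripper_force: 0.0
```

Run:
```python
from workcell import *
import cv2
c=camera("scene")
cv2.imwrite('pics/s1.png',cv2.resize(c['frame'][100:300,80:350],(800,592)))
```

```text
(no output)
```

View pics/s1.png

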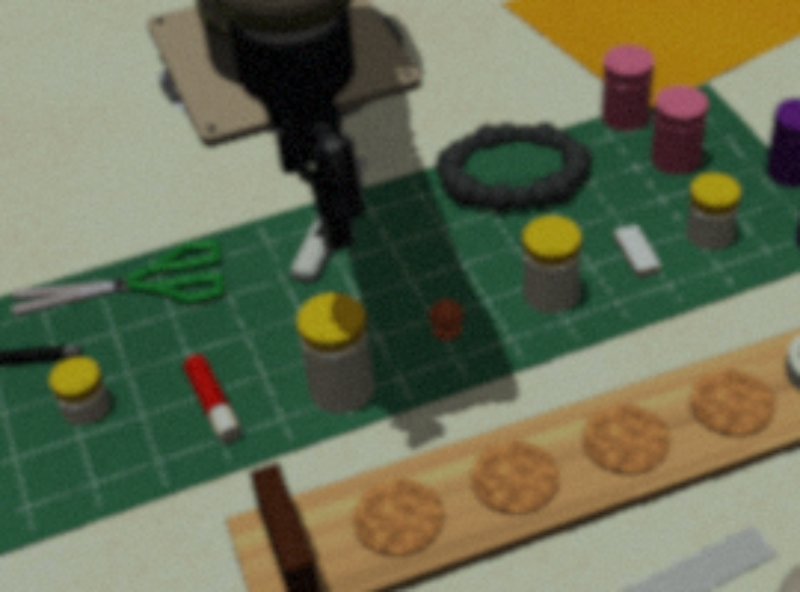

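Run:
```python
import pickle,numpy as np
from workcell import observe
c=pickle.load(open('scene.pkl','rb'))
s=observe();T=s['tcp_pos'];print(T,s['orientation'].round(3))
for n,X in dict(tcp=T,f1=T+[.05,0,.013],f0=T+[-.05,0,.013],top=[.459,-.0975,.086]).items():
    p=c['R']@X+c['t'];u=c['fx']*p[0]/p[2]+c['cx'];v=c['fy']*p[1]/p[2]+c['cy'];print(n,(u-80)*2.963,(v-100)*2.96)
```

```text
[ 0.45926677 -0.0938055   0.14379458] [[-0.007  1.     0.002]
 [ 1.     0.007  0.   ]
 [ 0.     0.002 -1.   ]]
tcp 326.6908169434827 257.6891318875044
f1 348.0381717766935 289.2834915616802
f0 303.06819051264364 203.37897174601747
top 329.9880359123577 313.02647723220394
```

Run:
```python
import numpy as np
from m import *
from workcell import *
for n in("scene","top"):
    W=world(camera(n)).reshape(-1,3)
    p=W[(abs(W[:,0]-.46)<.12)&(abs(W[:,1]+.095)<.06)&(W[:,2]>.1)&(W[:,2]<.35)]
    print(n,len(p))
    for z in np.arange(.1,.35,.02):
        q=p[abs(p[:,2]-z-.01)<.01]
        if len(q):print(round(z,2),len(q),np.percentile(q[:,:2],[2,50,98],axis=0).round(3).tolist())
```

```text
scene 1624
0.18 14 [[0.415, -0.105], [0.507, -0.101], [0.51, -0.087]]
0.2 106 [[0.414, -0.107], [0.509, -0.1], [0.517, -0.085]]
0.22 58 [[0.411, -0.107], [0.51, -0.102], [0.517, -0.088]]
0.24 160 [[0.421, -0.112], [0.528, -0.099], [0.535, -0.084]]
0.26 202 [[0.432, -0.113], [0.521, -0.105], [0.533, -0.08]]
0.28 321 [[0.453, -0.115], [0.508, -0.1], [0.53, -0.077]]
0.3 205 [[0.471, -0.131], [0.495, -0.098], [0.525, -0.068]]
0.32 352 [[0.463, -0.133], [0.492, -0.105], [0.498, -0.064]]
0.34 206 [[0.465, -0.132], [0.491, -0.1], [0.498, -0.063]]
top 18
0.3 3 [[0.439, -0.063], [0.443, -0.061], [0.448, -0.059]]
0.32 15 [[0.437, -0.064], [0.446, -0.06], [0.457, -0.058]]
```

play_rows:
  commands:
    - [20,0,0,0,0,0,0]
    - [20,0,0,0,0,0,0]
    - [20,0,0,0,0,0,0]
    - [20,0,0,0,0,0,0]
    - [20,0,0,0,0,0,0]
    - [20,0,0,0,0,0,0]

```text
t: 4.62
tcp_pos: [0.4583, -0.0941, 0.1425]
orientation: [[-0.006, 1.0, -0.0], [1.0, 0.006, 0.0], [0.0, -0.0, -1.0]]
wrist_force: [0.4, -0.7, 0.6]
width: 0.0197
gripper_force: 0.0
```

Run:
```python
import numpy as np,cv2
from m import *
from workcell import *
print(observe()['tcp_pos'],observe()['width'])
c=camera("scene");W=world(c).reshape(-1,3)
p=W[(abs(W[:,0]-.46)<.12)&(abs(W[:,1]+.095)<.06)&(W[:,2]>.1)&(W[:,2]<.35)]
for z in np.arange(.1,.35,.01):
        q=p[abs(p[:,2]-z-.005)<.005]
        if len(q):print(round(z,2),len(q),np.percentile(q[:,:2],[2,50,98],axis=0).round(3).tolist())
cv2.imwrite('pics/s2.png',cv2.resize(c['frame'][100:230,130:270],(640,594),interpolation=cv2.INTER_CUBIC))
```

```text
[ 0.45831188 -0.09413158  0.14247514] 0.019731512747010627
0.18 25 [[0.445, -0.107], [0.475, -0.103], [0.481, -0.086]]
0.19 44 [[0.446, -0.107], [0.479, -0.101], [0.484, -0.086]]
0.2 52 [[0.444, -0.107], [0.48, -0.1], [0.485, -0.085]]
0.21 18 [[0.445, -0.107], [0.45, -0.106], [0.482, -0.092]]
0.22 17 [[0.438, -0.109], [0.479, -0.107], [0.5, -0.09]]
0.23 54 [[0.437, -0.108], [0.5, -0.103], [0.505, -0.085]]
0.24 47 [[0.439, -0.113], [0.482, -0.106], [0.51, -0.084]]
0.25 89 [[0.444, -0.113], [0.48, -0.103], [0.516, -0.08]]
0.26 73 [[0.444, -0.113], [0.485, -0.105], [0.521, -0.079]]
0.27 135 [[0.45, -0.115], [0.517, -0.102], [0.525, -0.078]]
0.28 146 [[0.452, -0.115], [0.498, -0.099], [0.52, -0.077]]
0.29 70 [[0.473, -0.107], [0.496, -0.098], [0.502, -0.085]]
0.3 54 [[0.49, -0.107], [0.496, -0.098], [0.498, -0.087]]
0.31 151 [[0.464, -0.133], [0.492, -0.104], [0.497, -0.064]]
0.32 173 [[0.461, -0.133], [0.491, -0.104], [0.498, -0.065]]
0.33 176 [[0.465, -0.133], [0.491, -0.105], [0.497, -0.066]]
0.34 200 [[0.464, -0.133], [0.49, -0.1], [0.497, -0.063]]
```

View pics/s2.png

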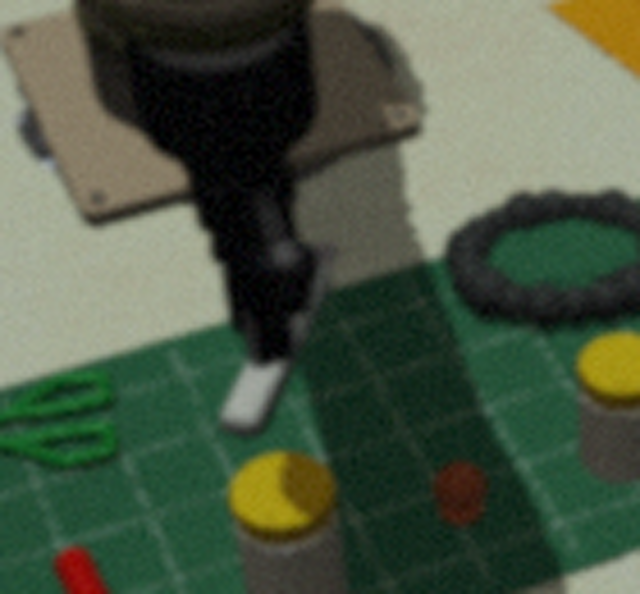

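play_rows:
  commands:
    - [85,-3,0,0,0,0,0]
    - [85,0,0,0,0,0,0]
    - [85,0,0,0,0,0,0]
    - [85,0,0,0,0,0,0]
    - [85,0,0,30,0,0,0]
    - [85,0,0,30,0,0,0]
    - [85,0,0,20,0,0,0]
    - [85,0,0,15,0,0,0]
    - [85,0,0,0,0,0,0]
    - [85,0,0,0,0,0,0]

```text
t: 5.92
tcp_pos: [0.4587, -0.0972, 0.048]
orientation: [[-0.006, 1.0, 0.001], [1.0, 0.006, -0.0], [-0.0, 0.001, -1.0]]
wrist_force: [-0.7, -0.4, -1.1]
width: 0.0846
gripper_force: 0.0
```

```bash
cat > look.py <<'E'
import numpy as np,cv2,sys
from m import *
from workcell import *
s=observe();T=s['tcp_pos'];print(T,s['width'],s['wrist_force'])
c=camera("scene");W=world(c)
h=cv2.cvtColor(c['frame'],cv2.COLOR_BGR2HSV)
ok=(abs(W[...,0]-T[0])<.08)&(abs(W[...,1]-T[1])<.03)&(W[...,2]>.01)&(W[...,2]<.2)&(h[...,2]<60)&(h[...,1]<110)
p=W[ok]
for z in np.arange(.01,.2,.01):
    q=p[abs(p[:,2]-z-.005)<.005]
    if len(q)>2:print(round(z,2),len(q),np.percentile(q[:,:2],[2,50,98],axis=0).round(3).tolist())
q=c['R']@T+c['t'];u=int(c['fx']*q[0]/q[2]+c['cx']);v=int(c['fy']*q[1]/q[2]+c['cy']);print(u,v)
u0=max(u-70,0);v0=max(v-70,0)
cv2.imwrite(sys.argv[1],cv2.resize(c['frame'][v0:v0+120,u0:u0+140],(700,600),interpolation=cv2.INTER_CUBIC))
E
python3 look.py pics/s3.png
```

```text
[ 0.45868798 -0.09723897  0.04803861] 0.08463824177117514 [-0.68191117 -0.36251213 -1.12185773]
0.01 22 [[0.475, -0.106], [0.484, -0.087], [0.488, -0.077]]
0.02 19 [[0.468, -0.106], [0.481, -0.083], [0.487, -0.073]]
0.03 23 [[0.475, -0.114], [0.485, -0.092], [0.488, -0.078]]
0.04 23 [[0.475, -0.109], [0.485, -0.09], [0.488, -0.077]]
0.05 26 [[0.468, -0.105], [0.484, -0.087], [0.488, -0.073]]
0.06 16 [[0.473, -0.098], [0.484, -0.086], [0.488, -0.076]]
0.1 18 [[0.415, -0.109], [0.508, -0.105], [0.513, -0.088]]
0.11 29 [[0.413, -0.11], [0.512, -0.105], [0.517, -0.092]]
0.12 23 [[0.413, -0.11], [0.51, -0.105], [0.516, -0.092]]
0.13 4 [[0.412, -0.11], [0.461, -0.108], [0.509, -0.107]]
0.14 7 [[0.428, -0.11], [0.531, -0.109], [0.533, -0.095]]
0.15 51 [[0.428, -0.111], [0.528, -0.101], [0.534, -0.089]]
0.16 38 [[0.434, -0.116], [0.502, -0.109], [0.533, -0.089]]
0.17 49 [[0.443, -0.116], [0.496, -0.108], [0.532, -0.084]]
0.18 46 [[0.472, -0.118], [0.524, -0.106], [0.531, -0.083]]
0.19 88 [[0.472, -0.117], [0.502, -0.104], [0.53, -0.081]]
193 216
```

View pics/s3.png

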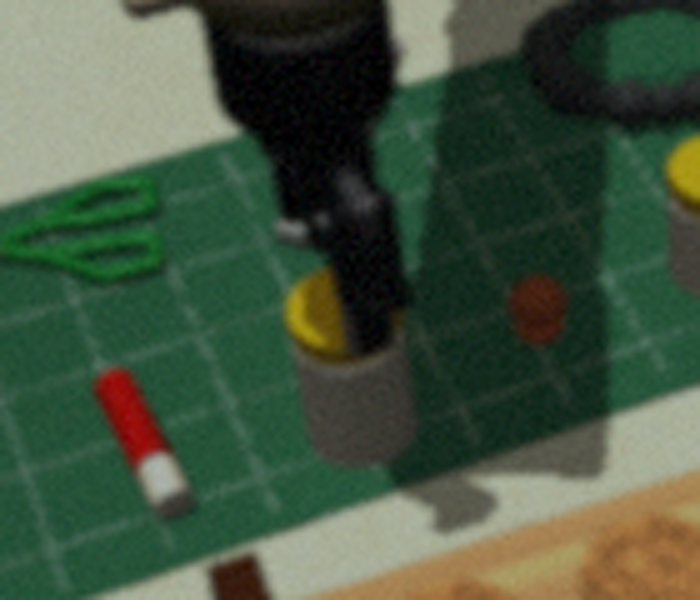

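play_rows:
  commands:
    - [85,0,0,15,0,0,0]
    - [85,0,0,15,0,0,0]
    - [85,0,0,0,0,0,0]
    - [85,0,0,0,0,0,0]

```text
t: 6.48
tcp_pos: [0.4588, -0.0971, 0.0183]
orientation: [[-0.006, 1.0, 0.001], [1.0, 0.006, 0.0], [0.0, 0.001, -1.0]]
wrist_force: [0.2, 0.5, 0.1]
width: 0.085
gripper_force: 0.0
```

```bash
python3 look.py pics/s4.png
```

```text
[ 0.45884624 -0.0971419   0.01829276] 0.08497913590367072 [0.16980015 0.50101595 0.07457851]
0.01 19 [[0.474, -0.104], [0.484, -0.087], [0.488, -0.076]]
0.02 28 [[0.468, -0.105], [0.485, -0.088], [0.488, -0.073]]
0.03 26 [[0.476, -0.108], [0.485, -0.089], [0.489, -0.078]]
0.04 15 [[0.476, -0.114], [0.486, -0.096], [0.488, -0.077]]
0.05 5 [[0.478, -0.109], [0.486, -0.106], [0.488, -0.079]]
0.06 4 [[0.483, -0.11], [0.486, -0.109], [0.506, -0.096]]
0.07 16 [[0.437, -0.109], [0.509, -0.105], [0.514, -0.089]]
0.08 32 [[0.417, -0.109], [0.511, -0.102], [0.516, -0.087]]
0.09 24 [[0.414, -0.11], [0.513, -0.105], [0.518, -0.091]]
0.1 8 [[0.413, -0.11], [0.417, -0.109], [0.496, -0.108]]
0.11 6 [[0.426, -0.11], [0.521, -0.108], [0.532, -0.092]]
0.12 53 [[0.425, -0.112], [0.529, -0.102], [0.534, -0.086]]
0.13 26 [[0.484, -0.114], [0.505, -0.108], [0.534, -0.087]]
0.14 49 [[0.481, -0.116], [0.526, -0.104], [0.532, -0.084]]
0.15 40 [[0.472, -0.118], [0.525, -0.104], [0.53, -0.084]]
0.16 71 [[0.473, -0.117], [0.502, -0.103], [0.529, -0.082]]
0.17 101 [[0.489, -0.11], [0.513, -0.1], [0.528, -0.088]]
0.18 24 [[0.488, -0.121], [0.496, -0.1], [0.499, -0.087]]
0.19 46 [[0.483, -0.126], [0.494, -0.106], [0.498, -0.071]]
194 225
```

View pics/s4.png

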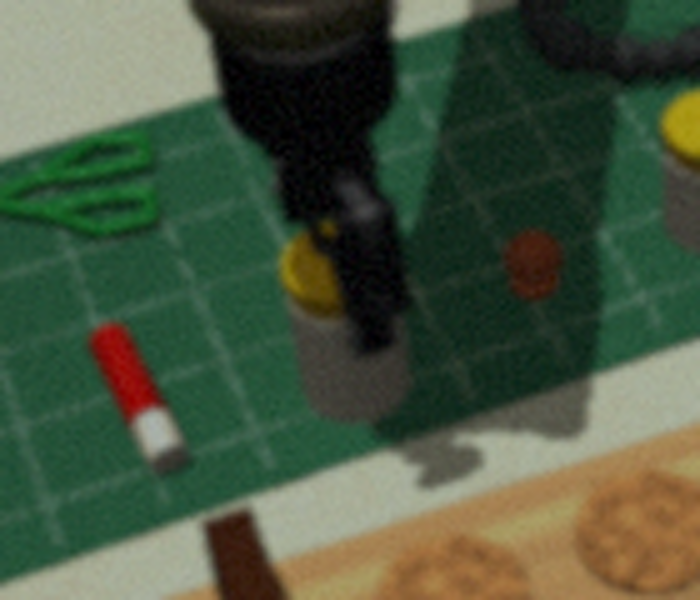

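play_rows:
  commands:
    - [85,0,0,13,0,0,0]
    - [85,0,0,0,0,0,0]
    - [40,0,0,0,0,0,0]
    - [40,0,0,0,0,0,0]
    - [40,0,0,0,0,0,0]
    - [40,0,0,0,0,0,0]
    - [40,0,0,0,0,0,0]
    - [40,0,0,0,0,0,0]
    - [40,0,0,-10,0,0,0]
    - [40,0,0,0,0,0,0]
  newtons: 40

```text
t: 7.78
tcp_pos: [0.4587, -0.097, 0.0151]
orientation: [[-0.006, 1.0, 0.001], [1.0, 0.006, 0.0], [0.0, 0.001, -1.0]]
wrist_force: [0.1, -0.0, -1.7]
width: 0.0512
gripper_force: 42.3
```

```bash
python3 look.py pics/s5.png
python3 - <<'E'
from m import *
from workcell import *
for n in("scene","top"):
    for b in blobs(camera(n),(22,120,30),(36,255,255)):
        if b[2][0]>.25 and b[2][0]<.7: print(n,*b)
E
```

```text
[ 0.45868319 -0.09703064  0.01507893] 0.0512319706892251 [ 7.31533463e-02 -1.12952266e-03 -1.73738358e+00]
0.01 31 [[0.467, -0.117], [0.483, -0.093], [0.487, -0.074]]
0.02 29 [[0.47, -0.108], [0.484, -0.093], [0.486, -0.074]]
0.03 28 [[0.476, -0.102], [0.484, -0.091], [0.486, -0.078]]
0.04 35 [[0.47, -0.11], [0.482, -0.09], [0.485, -0.074]]
0.05 16 [[0.475, -0.112], [0.481, -0.09], [0.485, -0.078]]
0.06 28 [[0.478, -0.114], [0.492, -0.105], [0.499, -0.083]]
0.07 26 [[0.481, -0.11], [0.494, -0.104], [0.5, -0.089]]
0.08 13 [[0.481, -0.11], [0.494, -0.107], [0.5, -0.094]]
0.09 4 [[0.429, -0.11], [0.432, -0.109], [0.493, -0.107]]
0.1 23 [[0.43, -0.112], [0.513, -0.109], [0.517, -0.087]]
0.11 30 [[0.468, -0.112], [0.512, -0.102], [0.518, -0.086]]
0.12 29 [[0.439, -0.115], [0.492, -0.107], [0.522, -0.087]]
0.13 36 [[0.483, -0.113], [0.522, -0.098], [0.524, -0.084]]
0.14 32 [[0.447, -0.117], [0.515, -0.106], [0.526, -0.086]]
0.15 70 [[0.471, -0.118], [0.523, -0.103], [0.528, -0.082]]
0.16 83 [[0.473, -0.116], [0.5, -0.099], [0.527, -0.083]]
0.17 15 [[0.495, -0.108], [0.496, -0.097], [0.498, -0.089]]
0.18 22 [[0.483, -0.126], [0.495, -0.107], [0.498, -0.087]]
0.19 46 [[0.485, -0.124], [0.494, -0.105], [0.497, -0.077]]
194 226
scene [321. 165.] 198 [0.4318 0.2626 0.4296 0.2642 0.024  0.0564]
scene [266. 180.] 263 [0.4387 0.1007 0.4376 0.1027 0.0256 0.0712]
scene [184. 206.] 101 [ 0.4623 -0.1154  0.4607 -0.1113  0.0229  0.0972]
scene [105. 227.] 221 [ 0.395  -0.2907  0.393  -0.2908  0.0199  0.0411]
top [237. 198.] 285 [0.4341 0.1016 0.4342 0.1019 0.0239 0.072 ]
top [176. 201.] 218 [0.4282 0.2634 0.4283 0.2632 0.0212 0.0564]
top [386. 215.] 172 [ 0.3903 -0.2898  0.3901 -0.2901  0.0187  0.0417]
```

View pics/s5.png

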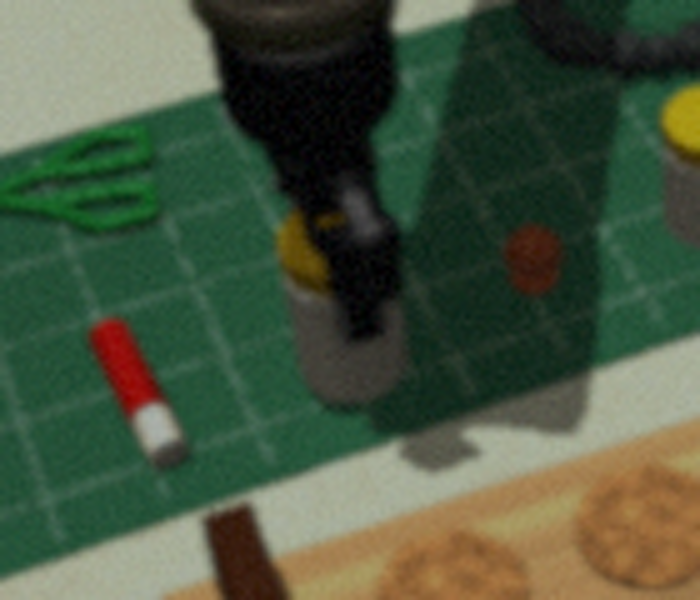

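play_rows:
  commands:
    - [40,0,0,-20,0,0,0]
    - [40,0,0,-40,0,0,0]
    - [40,-2,37,0,0,0,0.3]
    - [40,-2,37,0,0,0,0]
    - [40,-2,37,0,0,0,0]
    - [40,-2,36,0,0,0,0]
    - [40,0,0,0,0,0,0]
    - [40,0,0,0,0,0,0]
    - [40,0,0,20,0,0,0]
    - [40,0,0,15,0,0,0]
    - [40,0,0,10,0,0,0]
    - [40,0,0,0,0,0,0]
    - [40,0,0,0,0,0,0]

```text
t: 9.55
tcp_pos: [0.6056, -0.1049, 0.0298]
orientation: [[-0.001, 1.0, 0.001], [1.0, 0.001, -0.0], [-0.0, 0.001, -1.0]]
wrist_force: [0.6, -0.1, -2.2]
width: 0.0511
gripper_force: 43.1
```

play_rows:
  commands:
    - [40,1,0,4,0,0,0]
    - [40,0,0,2,0,0,0]
    - [40,0,0,0.5,0,0,0]
    - [40,0,0,0,0,0,0]

```text
t: 10.05
tcp_pos: [0.6054, -0.1037, 0.0231]
orientation: [[-0.001, 1.0, 0.0], [1.0, 0.001, 0.0], [0.0, 0.0, -1.0]]
wrist_force: [-0.1, 1.1, -0.4]
width: 0.0514
gripper_force: 43.5
```

play_rows:
  commands:
    - [85,0,0,0,0,0,0]
    - [85,0,0,0,0,0,0]
    - [85,0,0,0,0,0,0]
    - [85,0,0,0,0,0,0]
    - [85,0,0,-40,0,0,0]
    - [85,0,0,-50,0,0,0]
    - [85,41,-34,0,0,0,0]
    - [85,41,-34,0,0,0,0]
    - [85,41,-34,0,0,0,0]
    - [85,41,-34,0,0,0,0]
    - [85,41,-35,0,0,0,0]
    - [85,0,0,0,0,0,0]
    - [85,0,0,40,0,0,0]
    - [85,0,0,0,0,0,0]
    - [85,0,0,0,0,0,0]

```text
t: 11.92
tcp_pos: [0.4488, 0.0824, 0.0763]
orientation: [[0.003, 1.0, -0.001], [1.0, -0.003, -0.004], [-0.004, -0.001, -1.0]]
wrist_force: [0.8, 0.3, 0.3]
width: 0.0846
gripper_force: 0.0
```

```bash
cat > lids.py <<'E'
from m import *
from workcell import *
for n in("top","scene"):
    for b in blobs(camera(n),(22,120,30),(36,255,255)):
        if b[2][0]>.25 and b[2][0]<.75 and b[2][5]>.03: print(n,*b)
E
python3 lids.py
```

```text
top [318. 130.] 360 [ 0.6039 -0.1045  0.6037 -0.1052  0.0263  0.1056]
top [176. 201.] 219 [0.428  0.2633 0.4285 0.2631 0.0216 0.0568]
top [386. 215.] 172 [ 0.3904 -0.2896  0.3904 -0.2892  0.0188  0.0418]
scene [321. 164.] 199 [0.4323 0.2622 0.4318 0.2633 0.0243 0.056 ]
scene [265. 181.] 201 [0.4411 0.0961 0.4374 0.1008 0.0241 0.0716]
scene [105. 227.] 223 [ 0.3952 -0.2909  0.3944 -0.2906  0.0207  0.0412]
scene [211. 250.] 473 [ 0.6088 -0.1054  0.6071 -0.1049  0.0274  0.1054]
```

play_rows:
  commands:
    - [85,19,-15,0,0,0,0]
    - [85,0,0,0,0,0,0]
    - [85,0,0,0,0,0,0]
    - [85,0,0,30,0,0,0]
    - [85,0,0,15,0,0,0]
    - [85,0,0,0,0,0,0]
    - [85,0,0,0,0,0,0]

```text
t: 12.9
tcp_pos: [0.4337, 0.1027, 0.0311]
orientation: [[0.002, 1.0, -0.0], [1.0, -0.002, -0.001], [-0.001, -0.0, -1.0]]
wrist_force: [-0.4, 0.3, 0.2]
width: 0.0848
gripper_force: 0.0
```

play_rows:
  commands:
    - [85,-1,0,20,0,0,0]
    - [85,0,0,20,0,0,0]
    - [85,0,0,0,0,0,0]
    - [38,0,0,0,0,0,0]
    - [38,0,0,0,0,0,0]
    - [38,0,0,0,0,0,0]
    - [38,0,0,0,0,0,0]
    - [38,0,0,0,0,0,0]
    - [38,0,0,0,0,0,0]
    - [38,0,0,-10,0,0,0]
    - [38,0,0,0,0,0,0]
    - [38,0,0,0,0,0,0]

```text
t: 14.4
tcp_pos: [0.4328, 0.1024, 0.0004]
orientation: [[0.0, 1.0, -0.001], [1.0, -0.0, -0.001], [-0.001, -0.001, -1.0]]
wrist_force: [-0.6, -0.2, -1.4]
width: 0.047
gripper_force: 41.4
```

```bash
python3 lids.py|grep -v " \[0.[36]"
```

```text
top [318. 130.] 360 [ 0.604  -0.1046  0.6043 -0.1052  0.0263  0.1058]
top [176. 201.] 218 [0.4281 0.2633 0.4281 0.2635 0.0215 0.0563]
top [386. 215.] 172 [ 0.3902 -0.2896  0.3902 -0.2897  0.0187  0.0421]
scene [321. 164.] 197 [0.4317 0.2623 0.4314 0.2647 0.0232 0.0562]
scene [261. 178.] 111 [0.4322 0.0882 0.4307 0.0932 0.0241 0.0802]
scene [105. 227.] 219 [ 0.3954 -0.2907  0.3938 -0.2899  0.0197  0.0412]
scene [211. 250.] 469 [ 0.6087 -0.1056  0.607  -0.1044  0.0271  0.1053]
```

play_rows:
  commands:
    - [38,0,0,-25,0,0,0]
    - [38,0,0,-25,0,0,0]
    - [38,-23,35,0,0,0,0]
    - [38,-23,35,0,0,0,0]
    - [38,-23,35,0,0,0,0]
    - [38,-23,36,0,0,0,0]
    - [38,-23,36,0,0,0,0]
    - [38,0,0,0,0,0,0]
    - [38,0,0,0,0,0,0]
    - [38,0,0,20,0,0,0]
    - [38,0,0,13,0,0,0]
    - [38,0,0,0,0,0,0]
    - [38,0,0,0,0,0,0]

```text
t: 16.12
tcp_pos: [0.6083, -0.0118, 0.0179]
orientation: [[0.001, 1.0, -0.001], [1.0, -0.001, -0.002], [-0.002, -0.001, -1.0]]
wrist_force: [-0.5, 0.2, -1.2]
width: 0.0472
gripper_force: 42.2
```

play_rows:
  commands:
    - [38,-1,1.5,4,0,0,0]
    - [38,0,0,4,0,0,0]
    - [38,0,0,1,0,0,0]
    - [38,0,0,0,0,0,0]
    - [38,0,0,0,0,0,0]

```text
t: 16.75
tcp_pos: [0.61, -0.0131, 0.0096]
orientation: [[0.001, 1.0, -0.0], [1.0, -0.001, -0.001], [-0.001, -0.0, -1.0]]
wrist_force: [-2.9, 1.1, 8.5]
width: 0.0472
gripper_force: 43.1
```

play_rows:
  commands:
    - [85,0,0,0,0,0,0]
    - [85,0,0,0,0,0,0]
    - [85,0,0,0,0,0,0]
    - [85,0,0,0,0,0,0]
    - [85,0,0,-40,0,0,0]
    - [85,0,0,-50,0,0,0]
    - [85,40,-26,0,0,0,0]
    - [85,40,-26,0,0,0,0]
    - [85,40,-26,0,0,0,0]
    - [85,40,-26,0,0,0,0]
    - [85,40,-26,0,0,0,0]
    - [85,38,-26,0,0,0,0]
    - [85,38,-26,0,0,0,0]
    - [85,0,0,0,0,0,0]
    - [85,0,0,0,0,0,0]

```text
t: 18.62
tcp_pos: [0.4283, 0.263, 0.0985]
orientation: [[0.001, 1.0, -0.001], [1.0, -0.001, -0.001], [-0.001, -0.001, -1.0]]
wrist_force: [-0.6, -0.3, 0.3]
width: 0.0847
gripper_force: 0.0
```

```bash
python3 lids.py
```

```text
top [281. 130.] 301 [ 0.6082 -0.0136  0.6082 -0.0137  0.0243  0.0897]
top [318. 130.] 359 [ 0.6041 -0.1047  0.6041 -0.105   0.0264  0.1054]
top [177. 202.] 179 [0.4269 0.2589 0.4281 0.2623 0.0211 0.0575]
top [386. 215.] 172 [ 0.3903 -0.29    0.3901 -0.2901  0.0189  0.0418]
scene [321. 164.] 205 [0.4318 0.2623 0.4315 0.263  0.0235 0.0562]
scene [105. 227.] 224 [ 0.3955 -0.2906  0.3933 -0.2889  0.0211  0.0412]
scene [253. 242.] 367 [ 0.6132 -0.0148  0.6119 -0.015   0.0247  0.0893]
scene [211. 250.] 470 [ 0.6086 -0.1055  0.607  -0.1041  0.0268  0.1053]
```

play_rows:
  commands:
    - [85,0,0,40,0,0,0]
    - [85,0,0,30,0,0,0]
    - [85,0,0,20,0,0,0]
    - [85,0,0,20,0,0,0]
    - [85,0,0,9,0,0,0]
    - [85,0,0,0,0,0,0]
    - [33,0,0,0,0,0,0]
    - [33,0,0,0,0,0,0]
    - [33,0,0,0,0,0,0]
    - [33,0,0,0,0,0,0]
    - [33,0,0,0,0,0,0]
    - [33,0,0,0,0,0,0]
    - [33,0,0,0,0,0,0]
    - [33,0,0,-10,0,0,0]
    - [33,0,0,0,0,0,0]
    - [33,0,0,0,0,0,0]

```text
t: 20.72
tcp_pos: [0.4279, 0.2634, -0.0105]
orientation: [[0.001, 1.0, -0.001], [1.0, -0.001, -0.001], [-0.001, -0.001, -1.0]]
wrist_force: [0.0, -0.0, -1.9]
width: 0.0422
gripper_force: 40.6
```

```bash
python3 lids.py|grep -v " \[0.6"
```

```text
top [281. 130.] 302 [ 0.6082 -0.0137  0.6086 -0.0141  0.0242  0.0894]
top [318. 130.] 361 [ 0.6042 -0.1047  0.6051 -0.1045  0.027   0.1056]
top [386. 215.] 172 [ 0.3903 -0.2899  0.3898 -0.2901  0.0189  0.042 ]
scene [317. 162.] 95 [0.4254 0.2536 0.4273 0.2604 0.0236 0.0653]
scene [105. 227.] 223 [ 0.3952 -0.291   0.3934 -0.291   0.021   0.0412]
scene [253. 242.] 372 [ 0.6128 -0.0145  0.6111 -0.0141  0.0246  0.0892]
scene [211. 250.] 472 [ 0.6088 -0.1056  0.6065 -0.1045  0.027   0.1051]
```

play_rows:
  commands:
    - [33,0,0,-25,0,0,0]
    - [33,0,0,-25,0,0,0]
    - [33,-31,31,0,0,0,0]
    - [33,-31,31,0,0,0,0]
    - [33,-31,31,0,0,0,0]
    - [33,-31,31,0,0,0,0]
    - [33,-30,31,0,0,0,0]
    - [33,-30,31,0,0,0,0]
    - [33,0,0,0,0,0,0]
    - [33,0,0,0,0,0,0]
    - [33,0,0,20,0,0,0]
    - [33,0,0,13,0,0,0]
    - [33,0,0,0,0,0,0]
    - [33,0,0,0,0,0,0]

```text
t: 22.58
tcp_pos: [0.6138, 0.0791, 0.0067]
orientation: [[0.001, 1.0, -0.001], [1.0, -0.001, -0.002], [-0.002, -0.001, -1.0]]
wrist_force: [0.6, -0.0, -0.1]
width: 0.0425
gripper_force: 41.0
```

play_rows:
  commands:
    - [33,0,0,4,0,0,0]
    - [33,0,0,3.5,0,0,0]
    - [33,0,0,0.5,0,0,0]
    - [33,0,0,0,0,0,0]
    - [33,0,0,0,0,0,0]

```text
t: 23.2
tcp_pos: [0.6139, 0.0791, -0.0013]
orientation: [[0.001, 1.0, -0.001], [1.0, -0.001, -0.001], [-0.001, -0.001, -1.0]]
wrist_force: [-0.1, -0.5, -0.4]
width: 0.0422
gripper_force: 41.0
```

play_rows:
  commands:
    - [33,0,0,0.7,0,0,0]
    - [33,0,0,0,0,0,0]
    - [85,0,0,0,0,0,0]
    - [85,0,0,0,0,0,0]
    - [85,0,0,0,0,0,0]
    - [85,0,0,0,0,0,0]
    - [85,0,0,-40,0,0,0]
    - [85,0,0,-60,0,0,0]
    - [85,-37,-22,0,0,0,0]
    - [85,-37,-22,0,0,0,0]
    - [85,-37,-22,0,0,0,0]
    - [85,-37,-22,0,0,0,0]
    - [85,-37,-22,0,0,0,0]
    - [85,-37,-22,0,0,0,0]
    - [85,-37,-23,0,0,0,0]
    - [85,-37,-23,0,0,0,0]
    - [85,-37,-23,0,0,0,0]
    - [85,-36,-23,0,0,0,0]

```text
t: 25.45
tcp_pos: [0.3887, -0.2906, 0.0987]
orientation: [[0.001, 1.0, 0.0], [1.0, -0.001, -0.001], [-0.001, 0.0, -1.0]]
wrist_force: [1.5, -0.1, 0.3]
width: 0.0851
gripper_force: 0.0
```

play_rows:
  commands:
    - [85,0,0,0,0,0,0]
    - [85,0,0,0,0,0,0]

```text
t: 25.7
tcp_pos: [0.3897, -0.2892, 0.0985]
orientation: [[0.001, 1.0, -0.001], [1.0, -0.001, -0.001], [-0.001, -0.001, -1.0]]
wrist_force: [0.5, 0.0, -0.6]
width: 0.0848
gripper_force: 0.0
```

```bash
python3 lids.py
```

```text
top [281. 130.] 302 [ 0.6081 -0.0135  0.6084 -0.0139  0.0245  0.0896]
top [318. 130.] 361 [ 0.604  -0.1046  0.6044 -0.1043  0.0265  0.1055]
top [245. 130.] 233 [0.6121 0.0794 0.6122 0.0798 0.022  0.0743]
top [386. 215.] 169 [ 0.3903 -0.2899  0.3901 -0.2905  0.019   0.0416]
scene [105. 227.] 218 [ 0.395  -0.291   0.3935 -0.2907  0.0198  0.0413]
scene [293. 233.] 287 [0.6168 0.0782 0.615  0.0789 0.0225 0.0743]
scene [253. 242.] 370 [ 0.6128 -0.0145  0.611  -0.0133  0.0248  0.0894]
scene [211. 250.] 470 [ 0.6087 -0.1057  0.6054 -0.1055  0.0281  0.1053]
```

play_rows:
  commands:
    - [60,0,0,40,0,0,0]
    - [60,0,0,30,0,0,0]
    - [60,0,0,20,0,0,0]
    - [60,0,0,20,0,0,0]
    - [60,0,0,10,0,0,0]
    - [60,0,0,5,0,0,0]
    - [60,0,0,4,0,0,0]
    - [60,0,0,0,0,0,0]
    - [28,0,0,0,0,0,0]
    - [28,0,0,0,0,0,0]
    - [28,0,0,0,0,0,0]
    - [28,0,0,0,0,0,0]
    - [28,0,0,0,0,0,0]
    - [28,0,0,-10,0,0,0]
    - [28,0,0,0,0,0,0]
    - [28,0,0,0,0,0,0]

```text
t: 27.8
tcp_pos: [0.3895, -0.2896, -0.0203]
orientation: [[0.001, 1.0, -0.0], [1.0, -0.001, -0.001], [-0.001, -0.0, -1.0]]
wrist_force: [0.1, 0.7, -1.5]
width: 0.0368
gripper_force: 40.1
```

```bash
python3 lids.py|grep -v " \[0.6"
```

```text
top [281. 130.] 303 [ 0.6081 -0.0137  0.6084 -0.0137  0.0244  0.0895]
top [318. 130.] 359 [ 0.604  -0.1045  0.6043 -0.1047  0.0261  0.1057]
top [383. 215.] 75 [ 0.389  -0.2788  0.3893 -0.2818  0.0184  0.0523]
scene [111. 222.] 34 [ 0.3997 -0.2764  0.3997 -0.2764  0.0013  0.0576]
scene [253. 242.] 368 [ 0.6132 -0.0148  0.6116 -0.013   0.0253  0.0894]
scene [211. 250.] 475 [ 0.6085 -0.1055  0.6069 -0.1045  0.0273  0.1052]
```

play_rows:
  commands:
    - [28,0,0,-30,0,0,0]
    - [28,0,0,-50,0,0,0]
    - [28,0,0,-50,0,0,0]
    - [28,38,19,0,0,0,0]
    - [28,38,19,0,0,0,0]
    - [28,38,19,0,0,0,0]
    - [28,38,19,0,0,0,0]
    - [28,38,19,0,0,0,0]
    - [28,38,19,0,0,0,0]
    - [28,38,19,0,0,0,0]
    - [28,39,19,0,0,0,0]
    - [28,39,19,0,0,0,0]
    - [28,39,19,0,0,0,0]
    - [28,39,19,0,0,0,0]
    - [28,39,19,0,0,0,0]
    - [28,0,0,0,0,0,0]
    - [28,0,0,0,0,0,0]
    - [28,0,0,0,0,0,0]

```text
t: 30.15
tcp_pos: [0.6178, 0.17, 0.1088]
orientation: [[0.003, 1.0, -0.001], [1.0, -0.003, -0.002], [-0.002, -0.001, -1.0]]
wrist_force: [-0.6, 0.1, -0.2]
width: 0.0366
gripper_force: 40.4
```

play_rows:
  commands:
    - [28,1.5,-0.5,40,0,0,0]
    - [28,0,0,40,0,0,0]
    - [28,0,0,20,0,0,0]
    - [28,0,0,14,0,0,0]
    - [28,0,0,0,0,0,0]
    - [28,0,0,4,0,0,0]
    - [28,0,0,2,0,0,0]
    - [28,0,0,0,0,0,0]
    - [28,0,0,0,0,0,0]

```text
t: 31.28
tcp_pos: [0.6175, 0.1726, -0.011]
orientation: [[0.001, 1.0, -0.0], [1.0, -0.001, -0.001], [-0.001, -0.0, -1.0]]
wrist_force: [0.6, -0.4, -0.7]
width: 0.0366
gripper_force: 40.4
```

play_rows:
  commands:
    - [28,-0.5,-0.5,0.7,0,0,0]
    - [28,0,0,0.5,0,0,0]
    - [28,0,0,0,0,0,0]
    - [28,0,0,0,0,0,0]

```text
t: 31.78
tcp_pos: [0.617, 0.1722, -0.0118]
orientation: [[0.001, 1.0, -0.0], [1.0, -0.001, -0.001], [-0.001, -0.0, -1.0]]
wrist_force: [-3.2, 0.3, 6.6]
width: 0.037
gripper_force: 40.9
```

Contact. Release, rise and check.

play_rows:
  commands:
    - [70,0,0,0,0,0,0]
    - [70,0,0,0,0,0,0]
    - [70,0,0,0,0,0,0]
    - [70,0,0,0,0,0,0]
    - [70,0,0,-40,0,0,0]
    - [70,0,0,-50,0,0,0]
    - [70,0,0,-60,0,0,0]
    - [70,0,-50,0,0,0,0]
    - [70,0,-50,0,0,0,0]
    - [70,0,-50,0,0,0,0]
    - [70,0,0,0,0,0,0]
    - [70,0,0,0,0,0,0]

```text
t: 33.28
tcp_pos: [0.4714, 0.173, 0.139]
orientation: [[0.001, 1.0, 0.001], [1.0, -0.001, -0.0], [-0.0, 0.001, -1.0]]
wrist_force: [0.1, -0.3, 0.3]
width: 0.07
gripper_force: 0.0
```

```bash
python3 lids.py
python3 - <<'E'
from m import *
from workcell import *
c=camera("top")
for b in blobs(c,(5,120,60),(14,255,255)):print(*b)
cv2.imwrite('pics/fin.png',cv2.resize(c['frame'][90:280,120:430],(800,490),interpolation=cv2.INTER_CUBIC))
E
```

```text
top [281. 130.] 301 [ 0.608  -0.0136  0.6087 -0.0139  0.0243  0.0896]
top [318. 130.] 360 [ 0.6039 -0.1047  0.6048 -0.1049  0.0266  0.1054]
top [211. 131.] 181 [0.6153 0.1702 0.6156 0.1702 0.0192 0.0595]
top [245. 130.] 232 [0.6122 0.0792 0.6125 0.0788 0.022  0.0747]
scene [329. 225.] 210 [0.6191 0.1701 0.6185 0.1712 0.0199 0.0592]
scene [293. 233.] 281 [0.6166 0.0783 0.6151 0.0784 0.0219 0.0744]
scene [253. 242.] 371 [ 0.6131 -0.0146  0.612  -0.0142  0.0243  0.0893]
scene [211. 250.] 476 [ 0.6087 -0.1054  0.6069 -0.1049  0.0268  0.1054]
[347. 134.] 234 [ 0.6023 -0.186   0.6018 -0.1862  0.0433  0.0669]
[274. 198.] 79 [0.4359 0.0046 0.4368 0.0037 0.0131 0.0318]
```

View pics/fin.png

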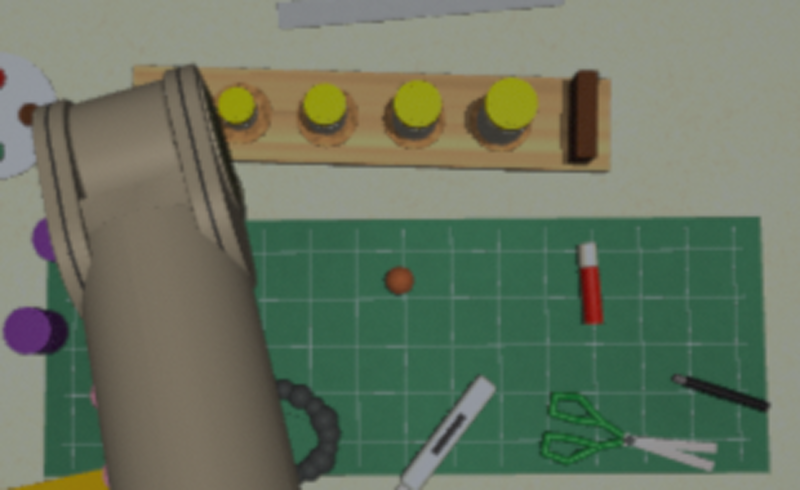

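The lids at (511,104), (417,104), (325,104) and (236,104) run from tallest to shortest away from the stop. Each is within about 2 mm of its disc centre and at the right height. The toadstool at (400,281) has not moved, and the robot is clear of everything.

```bash
python3 -c "
from workcell import *
print(finish_job())"
```

```text
the job is handed in; nothing more can be done
None
```

The job is handed in: all four pots stand on their discs, tallest next to the end stop down to shortest, each within about 2 mm of its disc centre in the last camera check, and the toadstool was not moved.

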